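Fill the cell holder and hold it in the pump clamp

TASK

Two of the four pockets of the white cell holder in the pump clamp are empty: stand the two full-size spare cells (not the shorter one) in them, right down on the pocket floors. Then pump the clamp's trigger until its sprung pad closes on the holder and pushes it against the anvil, moving the jaw by the trigger only and never bottoming the pad's spring. Finish while still squeezing the trigger, with the pad held pressed about halfway into the jaw.

Things in the scene. Friction and masses are not known exactly. Their poses are not given: they have to be found in the camera images.
- clamp: Pump clamp screwed to the bench (fixed). Origin: centre of the bed, on the bench top; its +x is the way the jaw closes, z up. Along x (mm): base plate -205..170, 75 wide, 10 thick; cheek plates -180..-100, 36 wide overall, top at height 100; trigger hinge axis (along y) at x -120, height 88; anvil face at x 150. The holder lies on the bed (height 10) between jaw and anvil, between low rails.
- grip_post (a point): centre of the top (height 152 mm) of the fixed black grip post of the clamp: 16 mm thick along the clamp's x (x = -159 to -143), 30 mm wide along y, behind the trigger as seen from the jaw
- anvil_face (a point): centre of the face, towards the jaw, of the fixed steel anvil block (50 mm wide, top at height 62 mm) that the holder is to be pressed against
- trigger_bar: Black round sleeve across the top of the trigger, 12 mm thick, 36 mm long along the clamp's y; origin its centre, 46 mm above the hinge, height 132-134 mm. Clamp x -109 at rest, -131 fully squeezed. Squeeze it towards the fixed post from above (one finger on its jaw side, one behind the post: 56 mm over both, 34 squeezed; the post is fixed) or pull it towards the post with a finger.
- trigger: The hinged trigger lever that carries the sleeve; origin on its hinge axis. Swings 0.5 rad; a light spring returns it. A full squeeze moves the jaw 14 to 16 mm by a pawl on a rack of 7 mm pitch; the first part may be slack. On release 3 N of drag keeps the jaw in place, but there is no lock: a pressed-in pad springs back when the trigger is let go. 8 to 15 N on the sleeve hold the pad half in.
- jaw: the toothed jaw bar with its aluminium jaw block (40 mm wide, top at height 60) and, in front of it, the sprung pad. Its origin coincides with the clamp's at zero travel and moves along the clamp's +x as it closes, at most 78 mm; travel is 20 to 45 mm at the start. The free pad's face is at x = -20 mm in this frame.
- pad (a joint): how far the sprung pad is pressed into the jaw block, m: 0 free (a 12 mm gap is seen between the pad plate and the block), 0.012 bottomed; spring 1.5 N per mm
- pad_face (a point): centre of the front face of the pad, a black plate 34 wide, 36 high, 8 thick, which meets the holder's end
- holder: Loose white plastic cell holder 112 x 36 x 30 mm (0.15 kg), lying along the clamp on its bed, 0 to 7 mm short of the anvil at the start, so it slides that far when clamped. Origin: centre of the underside; x along the row of four pockets (26 mm pitch), parallel to the clamp's x. Pockets: round, 21 mm wide, 24 mm deep with a 2 mm chamfer, open at the top (30 mm above the origin).
- pocket0 (a point): centre of the floor of pocket 0 of the holder (counted from the jaw end, 24 mm below its mouth)
- pocket1 (a point): centre of the floor of pocket 1 of the holder (24 mm below its mouth)
- pocket2 (a point): centre of the floor of pocket 2 of the holder (24 mm below its mouth)
- pocket3 (a point): centre of the floor of pocket 3 of the holder (24 mm below its mouth)
- cell1: full-size battery cell, plain grey cylinder 18 mm diameter, 65 mm tall, 45 g, standing upright; origin at the centre of its underside. Two of the four such cells already stand in pockets of the holder, the other two are spares standing on the bench.
- cell2: full-size battery cell, plain grey cylinder 18 mm diameter, 65 mm tall, 45 g, standing upright; origin at the centre of its underside. Two of the four such cells already stand in pockets of the holder, the other two are spares standing on the bench.
- cell3: full-size battery cell, plain grey cylinder 18 mm diameter, 65 mm tall, 45 g, standing upright; origin at the centre of its underside. Two of the four such cells already stand in pockets of the holder, the other two are spares standing on the bench.
- cell4: full-size battery cell, plain grey cylinder 18 mm diameter, 65 mm tall, 45 g, standing upright; origin at the centre of its underside. Two of the four such cells already stand in pockets of the holder, the other two are spares standing on the bench.
- short_cell: a smaller cell, 14 mm diameter, 50 mm tall, that stands on the bench near the spares; not part of this pack. Origin at the centre of its underside.
Not all that is in view belongs to the job. Leave any blue or pink look-alike of the cell4 alone. Leave any blue look-alike of the cell3 alone.

How it is judged (in metres and radians):
On the way, in this order (a step that is already met when the one before it is completed fails the run):
1. all four pockets hold a full-size cell, seated, and the holder is not yet clamped (((distance between cell1 and pocket0 below 0.006 m and angle between cell1's own z axis and vertical below 0.22 rad) or (distance between cell2 and pocket0 below 0.006 m and angle between cell2's own z axis and vertical below 0.22 rad) or (distance between cell3 and pocket0 below 0.006 m and angle between cell3's own z axis and vertical below 0.22 rad) or (distance between cell4 and pocket0 below 0.006 m and angle between cell4's own z axis and vertical below 0.22 rad)) and ((distance between cell1 and pocket1 below 0.006 m and angle between cell1's own z axis and vertical below 0.22 rad) or (distance between cell2 and pocket1 below 0.006 m and angle between cell2's own z axis and vertical below 0.22 rad) or (distance between cell3 and pocket1 below 0.006 m and angle between cell3's own z axis and vertical below 0.22 rad) or (distance between cell4 and pocket1 below 0.006 m and angle between cell4's own z axis and vertical below 0.22 rad)) and ((distance between cell1 and pocket2 below 0.006 m and angle between cell1's own z axis and vertical below 0.22 rad) or (distance between cell2 and pocket2 below 0.006 m and angle between cell2's own z axis and vertical below 0.22 rad) or (distance between cell3 and pocket2 below 0.006 m and angle between cell3's own z axis and vertical below 0.22 rad) or (distance between cell4 and pocket2 below 0.006 m and angle between cell4's own z axis and vertical below 0.22 rad)) and ((distance between cell1 and pocket3 below 0.006 m and angle between cell1's own z axis and vertical below 0.22 rad) or (distance between cell2 and pocket3 below 0.006 m and angle between cell2's own z axis and vertical below 0.22 rad) or (distance between cell3 and pocket3 below 0.006 m and angle between cell3's own z axis and vertical below 0.22 rad) or (distance between cell4 and pocket3 below 0.006 m and angle between cell4's own z axis and vertical below 0.22 rad)) and value of joint pad below 0.0015 m), for 0.2 s.
2. the jaw's pad is pressed on the holder by the trigger (value of joint pad above 0.0025 m and contact force between the fingers and trigger above 1 N), for 0.1 s.
At the end, for the whole second after the job is handed in: Each pocket holds a full-size cell (foot within 6 mm of the floor centre, tilt under 0.22 rad); fingers push the trigger (over 2 N); pad held 3 to 9.5 mm in, pressing the holder (over 3 N) flat against the anvil (gap under 2.5 mm, over 3 N on the clamp); jaw at rest (((distance between cell1 and pocket0 below 0.006 m and angle between cell1's own z axis and vertical below 0.22 rad) or (distance between cell2 and pocket0 below 0.006 m and angle between cell2's own z axis and vertical below 0.22 rad) or (distance between cell3 and pocket0 below 0.006 m and angle between cell3's own z axis and vertical below 0.22 rad) or (distance between cell4 and pocket0 below 0.006 m and angle between cell4's own z axis and vertical below 0.22 rad)) and ((distance between cell1 and pocket1 below 0.006 m and angle between cell1's own z axis and vertical below 0.22 rad) or (distance between cell2 and pocket1 below 0.006 m and angle between cell2's own z axis and vertical below 0.22 rad) or (distance between cell3 and pocket1 below 0.006 m and angle between cell3's own z axis and vertical below 0.22 rad) or (distance between cell4 and pocket1 below 0.006 m and angle between cell4's own z axis and vertical below 0.22 rad)) and ((distance between cell1 and pocket2 below 0.006 m and angle between cell1's own z axis and vertical below 0.22 rad) or (distance between cell2 and pocket2 below 0.006 m and angle between cell2's own z axis and vertical below 0.22 rad) or (distance between cell3 and pocket2 below 0.006 m and angle between cell3's own z axis and vertical below 0.22 rad) or (distance between cell4 and pocket2 below 0.006 m and angle between cell4's own z axis and vertical below 0.22 rad)) and ((distance between cell1 and pocket3 below 0.006 m and angle between cell1's own z axis and vertical below 0.22 rad) or (distance between cell2 and pocket3 below 0.006 m and angle between cell2's own z axis and vertical below 0.22 rad) or (distance between cell3 and pocket3 below 0.006 m and angle between cell3's own z axis and vertical below 0.22 rad) or (distance between cell4 and pocket3 below 0.006 m and angle between cell4's own z axis and vertical below 0.22 rad)) and value of joint pad between 0.003 and 0.0095 m and contact force between the fingers and trigger above 2 N and contact force between jaw and holder above 3 N and contact force between holder and clamp above 3 N and x of anvil_face in the frame of holder below 0.0585 m and angle between holder's own z axis and vertical below 0.08 rad and linear speed of jaw below 0.005 m/s); the arm keeps its last pose, push and grip.
It fails at once if the pad's spring is bottomed: the holder is crushed (pad more than 11 mm in) (value of joint pad above 0.011 m).
It fails at once if the robot pushes the jaw, its bar or pad directly (more than 3 N) (contact force between any of the fingers, the arm and jaw above 3 N).
It also fails if it takes over 72 s, if anything falls off the work surface, if the arm or the gripper's body presses on something with over 40 N, if the wrist force passes 120 N, or if a joint passes its speed limit or range.

ROBOT

A 6-joint arm with a two-finger parallel gripper is mounted at the origin on the work surface. World frame = base frame: x ahead of the robot, y to its left, z up, the work surface at z = 0. Lengths are in m, angles in degrees, forces in N, time in s.
With the tool pointing down it reaches from about 0.4 to 0.825 m from the base axis. Payload 7 kg.
Tool frame: the origin (TCP) lies midway between the tips of the shut fingers; the grasp point (between the pads) lies 19 mm behind it; z points along the fingers, y is the line along which they close (so a half turn about z gives the same grasp; the last joint's range is limited). The gripper opens to 88 mm and grips with 3 to 60 N. Pads are 19 mm wide; open, the fingers measure 130 mm over their backs; the gripper's body (78 mm by 193 mm) begins 47 mm behind the grasp point.
Start: joints at [82.454, 20.546, 0.682, 0, -70.136, -16.507], TCP at [0.275, 0.616, 0.227] pointing down, gripper open.
Joint ranges: [-176.03, 176.03], [-82.01, 121.73], [-58.28, 71.71], [-173.87, 95.51], [-174.79, -0.11], [-173.66, 173.66]. Speed limits (degrees/s): [136.94, 136.94, 172.46, 180, 180, 180].

INTERFACE

Orientations are given as [roll, pitch, yaw] about the fixed x, y, z axes, in that order (R = Rz(yaw) Ry(pitch) Rx(roll)).
In Python, from plant import ctrl, viewer, close_job gives the robot as it stands. The module is installed in compiled form; this text tells all that it offers.
- The arm moves only by the tool step_arm, never from a script. Its argument "moves" is a list that holds one entry, the list of rows, each a list of 5 numbers: the shift along the world's x, y, z in cm, then the turn about the world's z in rad, then the finger opening in cm, from 0 to 8.76. In form: [[[tx, ty, tz, twist, grip], ...]]. A call has 1 to 10 rows; each row shifts and turns the commanded pose from where the row before left it; what a row does not reach is not made up. A row lasts 1/10 s, in which the tool goes at most 50 mm and 8.59 degrees, less where a joint would pass 70% of its speed; a pose out of reach is approached as far as the arm can. A call with a gripper value outside its range is refused whole. The fingers move at their own pace and stop on an object; the grip force is fixed at half the most. Time passes only in rows, so rows that do not move let the fingers close. It gives the time, the measured TCP pose, the force, the opening and the grip force at its end, in the units of the state.
- ctrl.get_obs(): the state, without advancing time (a new reading comes with each control period).
- viewer.snapshot(name): name is "scene" or "top"; returns (picture, depth): 384x512x3 uint8, blue, green, red; 384x512 float32, m along the optical axis (not along the pixel's ray), 0 where there is no reading.
- viewer.camera_info(name): a dict with "camera_matrix" (3x3 intrinsics, pixels), "eye" and "orientation" of the camera in the world. Camera axes: x right, y down, z forward; pixel columns grow to the right and rows downward; lengths in m; the calibration is good to about 2 mm. A picture is of the moment at which its call begins. camera_info takes no time and is no camera call.
- close_job(): hands the job in; it is judged then, once.
The state is a dict: "clock": time; "joint_pos": joint angles; "qvel": joint speeds; "tau": joint torques, N m; "tool_pos": TCP position; "orientation": TCP orientation; "force": force on the tool from outside, world axes, zero at the start; "moment": the same for the moment, N m; "opening": finger opening in m; "gripper_force": force on a finger pad.
Only numpy, scipy, OpenCV 4.12 (cv2) and the standard library are available. Lean on these libraries where they do the work, as an engineer would, in place of code of your own. Each camera call takes 0.05 s, during which the arm holds its last target. There are 200 camera calls.

## Working session

There is one attempt and no reset: what is moved stays moved. The work goes in short steps, Python scripts to look and compute and a tool call to move; the robot and the scene stay as the last step left them, time stands still between calls to the robot, and variables do not carry over. Pictures are saved under pics/ and viewed, at most 10 in all, crops included, and the job is handed in when it is done.

Besides the shell and the picture viewer there is one more tool, called in YAML: its name, and indented under it one key for each argument. step_arm: Moves the arm, as the interface text tells. Its arguments: {"type":"object","properties":{"moves":{"type":"array","items":{"type":"array","items":{"type":"array","items":{"type":"number"}}}}},"required":["moves"]}

```bash
mkdir -p pics; cat > h.py <<'E'
import numpy as np,cv2
from scipy.spatial.transform import Rotation as R
from plant import ctrl,viewer,close_job
def cam(n):
    c=viewer.camera_info(n); K=np.array(c["camera_matrix"]); o=np.array(c["orientation"],float)
    Rm=o if o.shape==(3,3) else R.from_euler('xyz',o,degrees=True).as_matrix()
    return K,np.array(c["eye"]),Rm
def ray(n,u,v,z):
    K,e,Rm=cam(n); d=Rm@np.linalg.inv(K)@np.array([u,v,1.]); return e+d*(z-e[2])/d[2]
def proj(n,p):
    K,e,Rm=cam(n); q=K@(Rm.T@(np.array(p)-e)); return q[:2]/q[2]
def cloud(n,dep):
    K,e,Rm=cam(n); v,u=np.mgrid[:dep.shape[0],:dep.shape[1]]
    d=np.stack([u,v,np.ones_like(u)],-1)@np.linalg.inv(K).T*dep[...,None]
    return d@Rm.T+e
E
python3 - <<'E'
from h import *
print(ctrl.get_obs())
for n in("scene","top"):
    print(viewer.camera_info(n)); p,d=viewer.snapshot(n)
    cv2.imwrite(f"pics/{n}0.png",p); np.save(n+"0.npy",d)
a=np.vstack([cv2.imread("pics/scene0.png"),cv2.imread("pics/top0.png")])
cv2.imwrite("pics/s0.png",cv2.resize(cv2.imread("pics/scene0.png"),(800,600),interpolation=3))
cv2.imwrite("pics/t0.png",cv2.resize(cv2.imread("pics/top0.png"),(800,600),interpolation=3))
E
```

```text
{'clock': 0.0, 'joint_pos': array([ 8.24536945e+01,  2.05916907e+01,  6.33673731e-01, -1.95566458e-02,
       -7.01362981e+01, -1.65067493e+01]), 'qvel': array([ 0.03916367, -0.12771794,  0.07546801,  0.03631938, -0.09158403,
       -0.05544374]), 'tau': array([ 2.21019204e-04, -5.82716596e+01,  2.93053347e+01,  6.99751407e+00,
        6.99750308e-03, -1.34531742e-04]), 'tool_pos': array([0.27494785, 0.61592551, 0.22562082]), 'orientation': array([ 1.79904348e+02, -9.17335791e-03, -2.40597073e+01]), 'force': array([ 1.14915643, -0.23831739, -0.64547415]), 'moment': array([ 0.03312141,  0.02872715, -0.00554765]), 'gripper_force': 0.0, 'opening': 0.08743137049373989}
{'camera_matrix': array([[488.11618726,   0.        , 253.08803051],
       [  0.        , 488.11618726, 191.07496891],
       [  0.        ,   0.        ,   1.        ]]), 'eye': array([ 0.91431484, -0.27188804,  0.75915695]), 'orientation': array([-144.01025629,   -0.54974205,   55.49307014])}
{'camera_matrix': array([[353.42120239,   0.        , 250.52924085],
       [  0.        , 353.42120239, 188.81637092],
       [  0.        ,   0.        ,   1.        ]]), 'eye': array([0.4689715 , 0.01894812, 0.80825318]), 'orientation': array([-176.18498449,    0.35699191,  -88.85024937])}
```

View pics/s0.png

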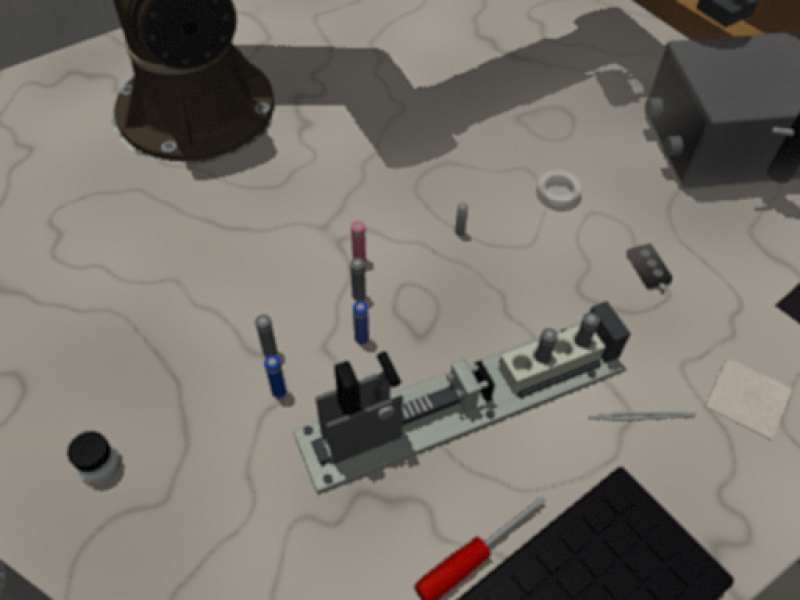

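View pics/t0.png

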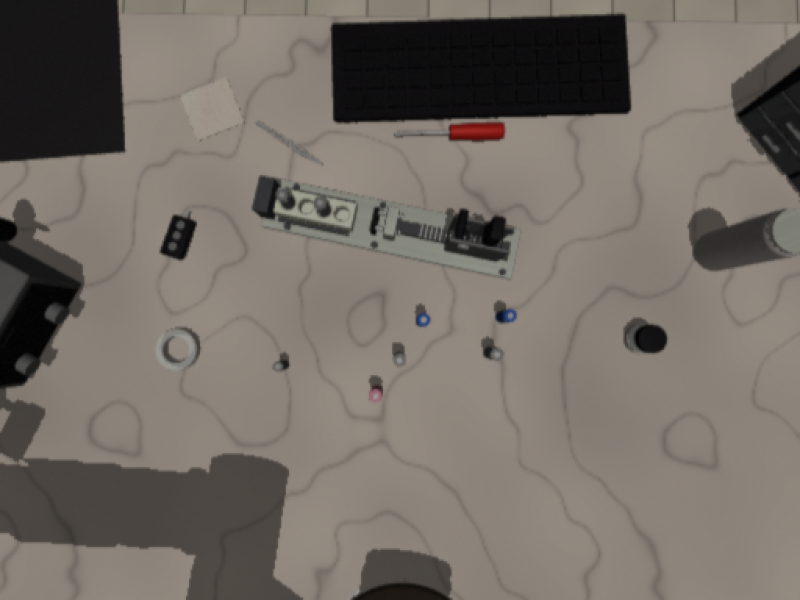

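Scene picture (800x600 view): grey cylinders at (358,278) and (265,337), plus a smaller one at (461,218). Blue look-alikes are at (361,322) and (275,375), and a pink one at (358,240). The holder has cells in pockets 1 and 3; pockets 0 and 2 are empty. In the top view the greys are at (399,358), (494,353) and the small one at (280,365). I'm measuring these next.

```bash
cat > m.py <<'E'
from h import *
for n in("scene","top"):
    d=np.load(n+"0.npy"); P=cloud(n,d); p=cv2.imread(f"pics/{n}0.png"); hsv=cv2.cvtColor(p,cv2.COLOR_BGR2HSV)
    for lo,hi,nm in((.056,.074,"c65"),(.042,.056,"c50"),(.074,.09,"h81"),(.12,.17,"trig"),(.034,.045,"holder")):
        m=((P[...,2]>lo)&(P[...,2]<hi)&(d>0)&(P[...,0]>.15)&(P[...,0]<.85)&(abs(P[...,1])<.45)).astype(np.uint8)
        k,l,s,c=cv2.connectedComponentsWithStats(m)
        for i in range(1,k):
            if s[i,4]>=6:
                q=P[l==i]; (cx,cy),r=cv2.minEnclosingCircle(np.argwhere(l==i)[:,::-1].astype(np.float32))
                print(n,nm,s[i,4],"px",c[i].round(1),"xyz",np.median(q,0).round(4),"rng",(np.ptp(q,0)*1e3).round(),"hsv",np.median(hsv[l==i],0))
s=cv2.imread("pics/scene0.png"); t=cv2.imread("pics/top0.png")
a=cv2.resize(s[125:320,140:410],(800,578),interpolation=2); b=cv2.resize(t[105:260,155:345],(735,600),interpolation=2)
cv2.imwrite("pics/cs.png",a); cv2.imwrite("pics/ct.png",b)
E
python3 m.py
```

```text
scene c65 69 px [229. 146.] xyz [0.3896 0.0422 0.0633] rng [18. 16. 11.] hsv [174.  83. 147.]
scene c65 80 px [228.7 169.8] xyz [0.437  0.0105 0.0631] rng [19. 17. 10.] hsv [75.   9.  86.5]
scene c65 91 px [230.5 197.9] xyz [ 0.4919 -0.0208  0.0634] rng [18. 18. 10.] hsv [112. 114. 127.]
scene c65 318 px [391.  205.8] xyz [0.6603 0.2014 0.0602] rng [52. 30.  8.] hsv [102.  18.  58.]
scene c65 93 px [168.6 206.8] xyz [ 0.4475 -0.1188  0.0635] rng [17. 17. 11.] hsv [60.  8. 95.]
scene c65 68 px [375.4 211.9] xyz [0.6573 0.1667 0.0649] rng [16. 12. 18.] hsv [86.5 14.  41.5]
scene c65 64 px [349.3 222.2] xyz [0.6476 0.1155 0.0643] rng [16. 12. 17.] hsv [75. 13. 42.]
scene c65 102 px [174.5 233. ] xyz [ 0.5001 -0.1364  0.0636] rng [18. 17. 11.] hsv [111.  121.5 128. ]
scene c65 205 px [298.2 241.4] xyz [0.6248 0.0253 0.0583] rng [40. 21.  6.] hsv [ 50.  18. 149.]
scene c65 32 px [246.5 250.6] xyz [ 0.594  -0.0567  0.065 ] rng [ 4. 11. 17.] hsv [90.  12.5 38. ]
scene c65 47 px [234.7 254.7] xyz [ 0.5903 -0.0764  0.0656] rng [ 4. 14. 17.] hsv [90. 13. 38.]
scene c65 75 px [210.7 264.2] xyz 
[... 9007 characters left out ...]
] hsv [12. 20. 53.]
top holder 7 px [249.  151.4] xyz [0.6024 0.0298 0.0371] rng [ 2. 13. 10.] hsv [42. 21. 60.]
top holder 19 px [305.1 152.4] xyz [ 0.6039 -0.0938  0.0362] rng [12. 11.  7.] hsv [15.  7. 56.]
top holder 13 px [294. 160.] xyz [ 0.5853 -0.0692  0.0391] rng [ 5. 26. 10.] hsv [ 0.  8. 33.]
top holder 14 px [313.5 164.1] xyz [ 0.577  -0.1116  0.0397] rng [ 5. 27. 10.] hsv [30.  8. 32.]
top holder 8 px [320.5 201.5] xyz [ 0.4954 -0.1272  0.0412] rng [15.  4. 10.] hsv [111.5 205.5  39.5]
top holder 138 px [414.5 215.9] xyz [ 0.4685 -0.3293  0.0439] rng [39. 39. 11.] hsv [135.  26.  19.]
top holder 6 px [423.5 210.7] xyz [ 0.4804 -0.3483  0.0444] rng [6. 7. 1.] hsv [12.  31.5 56.5]
```

```bash
ls pics
```

```text
cs.png
ct.png
s0.png
scene0.png
t0.png
top0.png
```

View pics/ct.png

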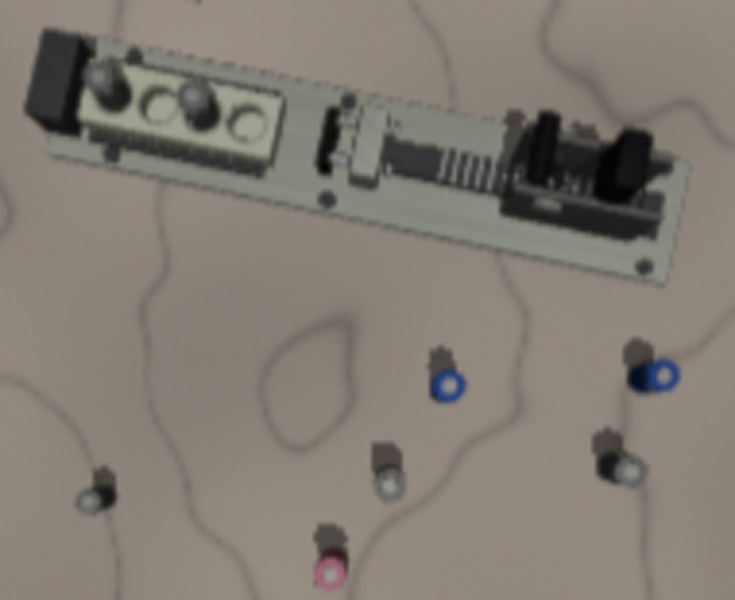

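View pics/cs.png

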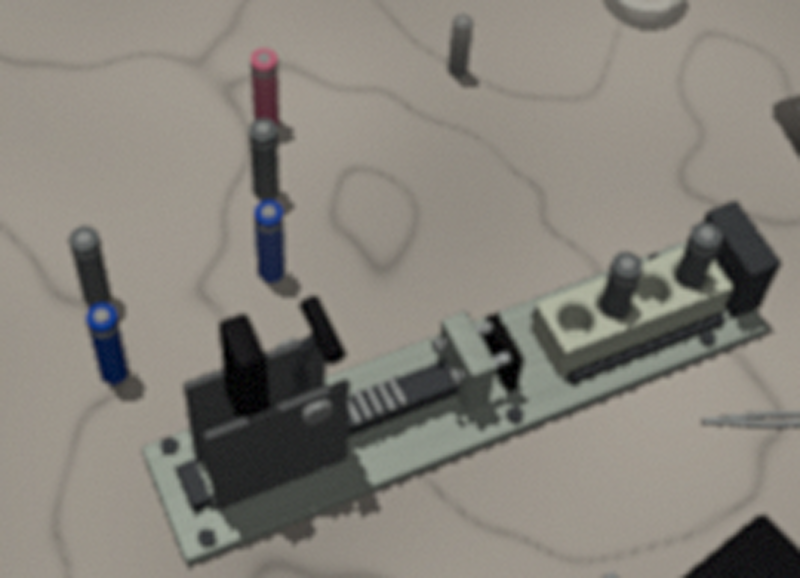

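Candidates for the two spares, in 512x384 pixels:
- **Grey, scene (229,170) / top (255,230):** 65 mm tall, fits.
- **Grey, scene (169,207) / top (317,226):** 65 mm tall, fits.
- **Grey, scene (296,133) / top (178,234):** 50 mm tall, so it is the short cell.
- **Blue (231,198) and (175,233), pink (229,146):** coloured look-alikes, left alone.

The crops confirm this, and they show pockets 0 and 2 empty. I'm picking cell A at about (0.435, 0.012) first.

step_arm:
  moves:
    - [[1.23,-4.65,-0.5,-0.149,3.2],[1.23,-4.65,-0.5,-0.149,3.2],[1.23,-4.65,-0.5,-0.149,3.2],[1.23,-4.65,-0.5,-0.149,3.2],[1.23,-4.65,-0.5,-0.149,3.2],[1.23,-4.65,-0.5,-0.149,3.2],[1.23,-4.65,-0.5,-0.149,3.2],[1.23,-4.65,-0.5,-0.149,3.2],[1.23,-4.65,-0.5,-0.149,3.2],[1.23,-4.65,-0.5,0,3.2]]

```text
clock: 1.1
tool_pos: [0.3979, 0.1494, 0.1764]
orientation: [-180.0, 0.0, -101.2]
force: [1.4, 0.0, -0.3]
opening: 0.0316
gripper_force: 0.0
```

step_arm:
  moves:
    - [[1.23,-4.65,-0.5,0,3.2],[1.23,-4.65,-0.5,0,3.2],[1.23,-4.65,-0.5,0,3.2],[0,0,-2,0,3.2],[0,0,0,0,3.2],[0,0,0,0,3.2],[0,0,0,0,3.2]]

```text
clock: 1.8
tool_pos: [0.4354, 0.0128, 0.1423]
orientation: [-180.0, 0.0, -100.8]
force: [0.1, 0.5, 0.5]
opening: 0.0319
gripper_force: 0.0
```

step_arm:
  moves:
    - [[0,0,-3,0,3.2],[0,0,-3,0,3.2],[0,0,-3,0,3.2],[0,0,-2,0,3.2],[0,0,0,0,3.2],[0,0,0,0,1.0],[0,0,0,0,1.0],[0,0,0,0,1.0],[0,0,0,0,1.0]]

```text
clock: 2.7
tool_pos: [0.4362, 0.0126, 0.0329]
orientation: [-179.9, 0.1, -100.9]
force: [-2.2, 3.1, 8.4]
opening: 0.0174
gripper_force: 30.0
```

```bash
python3 - <<'E'
from h import *
p,d=viewer.snapshot("scene"); q=cv2.resize(p[100:260,160:370],(787,600),interpolation=2); cv2.imwrite("pics/g1.png",q); print(ctrl.get_obs()["tool_pos"])
E
```

```text
[0.43615101 0.01250456 0.03289725]
```

View pics/g1.png

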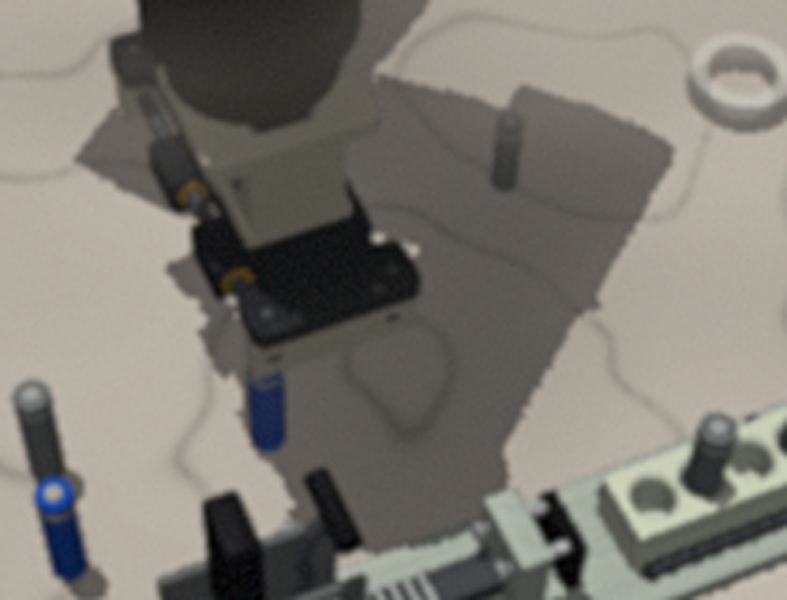

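The fingers hold the full-size cell (17.4 mm opening, 30 N), and the blue and pink neighbours look untouched. I'm lifting it and carrying it above pocket 2.

step_arm:
  moves:
    - [[0,0,3.5,0,1.0],[0,0,3.5,0,1.0],[0,0,3,0,1.0],[4.2,2.7,0,0,1.0],[4.2,2.7,0,0,1.0],[4.2,2.7,0,0,1.0],[4.2,2.7,0,0,1.0],[4.2,2.7,0,0,1.0],[0,0,0,0,1.0],[0,0,0,0,1.0]]

```text
clock: 3.75
tool_pos: [0.6451, 0.1472, 0.1306]
orientation: [179.9, -0.0, -100.9]
force: [-0.8, -0.8, -0.6]
opening: 0.0172
gripper_force: 30.0
```

```bash
python3 - <<'E'
from h import *
print(ctrl.get_obs()["tool_pos"],ctrl.get_obs()["force"])
p,d=viewer.snapshot("scene"); cv2.imwrite("pics/scene1.png",p); np.save("scene1.npy",d)
q=cv2.resize(p[110:270,300:440],(700,800)[:2],interpolation=2); cv2.imwrite("pics/g2.png",cv2.resize(p[120:250,290:440],(690,598),interpolation=2))
E
```

```text
[0.64514968 0.1471645  0.13063993] [-0.77871709 -0.76825051 -0.5569658 ]
```

View pics/g2.png

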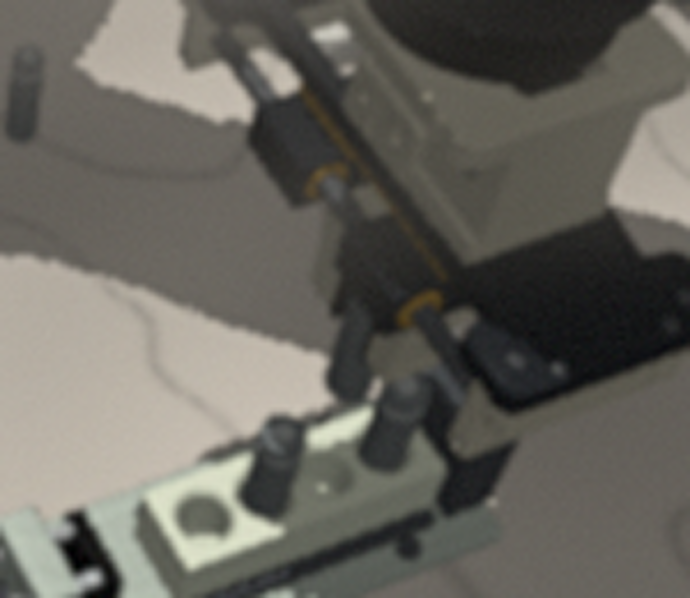

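The held cell hangs at crop (350,350), next to the standing cells at (275,460) and (395,425). I'll fit the axes of all three in this same view, so the camera offset cancels out.

```bash
cat > fit.py <<'E'
from h import *
from scipy.optimize import least_squares
def cells(n,d,guess):  # guess: (x,y,zlo,zhi)
    P=cloud(n,d).reshape(-1,3); P=P[d.ravel()>0]; eye=cam(n)[1]
    for x,y,a,b in guess:
        c=np.array([x,y])
        for _ in range(4):
            q=P[(P[:,2]>a)&(P[:,2]<b)&(np.hypot(P[:,0]-c[0],P[:,1]-c[1])<.014)]
            r=least_squares(lambda t:np.hypot(q[:,0]-t[0],q[:,1]-t[1])-.009,c,loss='soft_l1',f_scale=.001); c=r.x
        print(n,(x,y),c.round(4),len(q),"resid",np.std(r.fun).round(5))
E
python3 - <<'E'
from fit import *
cells("scene",np.load("scene1.npy"),[(.649,.1447,.105,.125),(.649,.1447,.10,.114),(.644,.119,.045,.075),(.6536,.1705,.045,.075)])
cells("scene",np.load("scene0.npy"),[(.644,.119,.045,.075),(.6536,.1705,.045,.075)])
E
```

```text
scene (0.649, 0.1447) [0.6461 0.146 ] 71 resid 0.0007
scene (0.649, 0.1447) [0.6461 0.1459] 55 resid 0.00055
scene (0.644, 0.119) [0.6424 0.1226] 103 resid 0.00072
scene (0.6536, 0.1705) [0.6524 0.1737] 104 resid 0.00071
scene (0.644, 0.119) [0.6425 0.1226] 101 resid 0.00066
scene (0.6536, 0.1705) [0.6525 0.1737] 101 resid 0.0007
```

step_arm:
  moves:
    - [[0.13,0.22,-2,0,1.0],[0,0,-2,0,1.0],[0,0,-1,0,1.0],[0,0,-0.4,0,1.0],[0,0,-0.4,0,1.0],[0,0,-0.4,0,1.0],[0,0,0,0,1.0]]

```text
clock: 4.5
tool_pos: [0.6463, 0.149, 0.0697]
orientation: [-180.0, 0.0, -100.9]
force: [0.0, 1.4, -0.7]
opening: 0.0174
gripper_force: 30.0
```

step_arm:
  moves:
    - [[0,0,-0.4,0,1.0],[0,0,-0.4,0,1.0],[0,0,-0.4,0,1.0],[0,0,-0.4,0,1.0],[0,0,0,0,1.0]]

```text
clock: 5.0
tool_pos: [0.6459, 0.1488, 0.0527]
orientation: [179.9, -0.0, -100.9]
force: [-0.5, 1.2, -0.3]
opening: 0.0174
gripper_force: 30.0
```

step_arm:
  moves:
    - [[0,0,-0.3,0,1.0],[0,0,0,0,1.0],[0,0,0,0,3.2],[0,0,0,0,3.2],[0,0,0,0,3.2],[0,0,3,0,3.2],[0,0,3.5,0,3.2],[0,0,3,0,3.2],[-2.5,-3.32,0,0,3.2],[-2.5,-3.32,0,0,3.2]]

```text
clock: 6.0
tool_pos: [0.5965, 0.0828, 0.1466]
orientation: [-179.9, 0.1, -100.8]
force: [-0.4, -2.2, 0.7]
opening: 0.0318
gripper_force: 0.0
```

step_arm:
  moves:
    - [[-2.5,-3.32,0,0,3.2],[-2.5,-3.32,0,0,3.2],[-2.5,-3.32,0,0,3.2],[-2.5,-3.32,0,0,3.2],[-2.5,-3.32,0,0,3.2],[-2.5,-3.32,0,0,3.2],[0,0,0,0,3.2],[0,0,0,0,3.2]]

```text
clock: 6.8
tool_pos: [0.4462, -0.1172, 0.1462]
orientation: [-179.9, 0.0, -101.0]
force: [0.1, -0.5, -0.6]
opening: 0.0317
gripper_force: 0.0
```

```bash
python3 - <<'E'
from fit import *
p,d=viewer.snapshot("scene"); cv2.imwrite("pics/scene2.png",p)
cells("scene",d,[(.6424,.1226,.045,.075),(.6524,.1737,.045,.075),(.647,.148,.045,.075),(.447,-.118,.02,.055)])
P=cloud("scene",d); m=(abs(P[...,0]-.649)<.012)&(abs(P[...,1]-.146)<.012)&(P[...,2]>.06); print("top z",np.percentile(P[m][:,2],95))
m=(abs(P[...,0]-.6536)<.012)&(abs(P[...,1]-.172)<.012)&(P[...,2]>.06); print("ref z",np.percentile(P[m][:,2],95))
cells("scene",np.load("scene0.npy"),[(.437,.011,.02,.055),(.447,-.118,.02,.055)])
E
```

```text
scene (0.6424, 0.1226) [0.6424 0.1227] 104 resid 0.00064
scene (0.6524, 0.1737) [0.6524 0.1738] 108 resid 0.00073
scene (0.647, 0.148) [0.6474 0.1475] 110 resid 0.00067
scene (0.447, -0.118) [ 0.4445 -0.1183] 109 resid 0.00063
top z 0.08140529631512601
ref z 0.08158498403010653
scene (0.437, 0.011) [0.4348 0.0119] 104 resid 0.00087
scene (0.447, -0.118) [ 0.4444 -0.1183] 107 resid 0.0007
```

Cell A is seated in pocket 2: its top height matches the neighbour's and its axis is within 1 mm. Next is cell B.

step_arm:
  moves:
    - [[-0.1,-0.08,-3,0,3.2],[0,0,-3,0,3.2],[0,0,-3,0,3.2],[0,0,-2.4,0,3.2],[0,0,0,0,3.2],[0,0,0,0,1.0],[0,0,0,0,1.0],[0,0,0,0,1.0],[0,0,0,0,1.0]]

```text
clock: 7.75
tool_pos: [0.4465, -0.1171, 0.0328]
orientation: [-179.8, 0.1, -100.9]
force: [0.5, 1.5, 5.6]
opening: 0.0171
gripper_force: 30.0
```

step_arm:
  moves:
    - [[0,0,3.5,0,1.0],[0,0,3.5,0,1.0],[0,0,3,0,1.0],[3.84,4.3,0,0,1.0],[3.84,4.3,0,0,1.0],[3.84,4.3,0,0,1.0],[3.84,4.3,0,0,1.0],[3.84,4.3,0,0,1.0],[0,0,0,0,1.0],[0,0,0,0,1.0]]

```text
clock: 8.75
tool_pos: [0.6119, 0.0699, 0.1311]
orientation: [179.9, -0.0, -100.8]
force: [-0.2, -0.8, -0.9]
opening: 0.0175
gripper_force: 30.0
```

```bash
python3 - <<'E'
from fit import *
print(ctrl.get_obs()["tool_pos"])
p,d=viewer.snapshot("scene"); cv2.imwrite("pics/scene3.png",p); np.save("scene3.npy",d)
cells("scene",d,[(.6375,.096,.105,.125),(.6375,.096,.10,.114),(.6424,.1226,.045,.075),(.6524,.1737,.045,.075),(.647,.148,.045,.075)])
E
```

```text
[0.61186061 0.06995    0.13108496]
scene (0.6375, 0.096) [0.6375 0.096 ] 0 resid nan
scene (0.6375, 0.096) [0.6375 0.096 ] 0 resid nan
scene (0.6424, 0.1226) [0.6423 0.1222] 62 resid 0.00059
scene (0.6524, 0.1737) [0.6524 0.1735] 62 resid 0.00076
scene (0.647, 0.148) [0.6473 0.1475] 63 resid 0.00073
  ret = _var(a, axis=axis, dtype=dtype, out=out, ddof=ddof,
  arrmean = um.true_divide(arrmean, div, out=arrmean,
  ret = ret.dtype.type(ret / rcount)
```

The two diagonal moves hit the 50 mm row limit, so the arm is simply short of the target; I'm moving the rest of the way.

step_arm:
  moves:
    - [[1.2,1.4,0,0,1.0],[1.2,1.4,0,0,1.0],[0,0,0,0,1.0],[0,0,0,0,1.0]]

```text
clock: 9.2
tool_pos: [0.6351, 0.0962, 0.1318]
orientation: [180.0, 0.0, -100.9]
force: [-0.2, -0.2, -0.9]
opening: 0.0174
gripper_force: 30.0
```

```bash
python3 - <<'E' 2>/dev/null
from fit import *
print(ctrl.get_obs()["tool_pos"])
p,d=viewer.snapshot("scene")
cells("scene",d,[(.6375,.096,.105,.125),(.6375,.096,.10,.114),(.6424,.1226,.045,.075),(.6524,.1737,.045,.075),(.647,.148,.045,.075)])
E
```

```text
[0.63509429 0.09623125 0.13184905]
scene (0.6375, 0.096) [0.6359 0.0944] 65 resid 0.00064
scene (0.6375, 0.096) [0.6358 0.0945] 49 resid 0.00052
scene (0.6424, 0.1226) [0.6426 0.1226] 104 resid 0.00067
scene (0.6524, 0.1737) [0.6524 0.1737] 0 resid nan
scene (0.647, 0.148) [0.6486 0.1464] 8 resid 0.00036
```

step_arm:
  moves:
    - [[0.14,0.23,-2,0,1.0],[0,0,-2,0,1.0],[0,0,-1,0,1.0],[0,0,-0.4,0,1.0],[0,0,-0.4,0,1.0],[0,0,-0.4,0,1.0],[0,0,0,0,1.0]]

```text
clock: 9.95
tool_pos: [0.6372, 0.0994, 0.0696]
orientation: [-180.0, 0.0, -100.9]
force: [-0.2, -0.1, -0.7]
opening: 0.017
gripper_force: 30.0
```

step_arm:
  moves:
    - [[0,0,-0.4,0,1.0],[0,0,-0.4,0,1.0],[0,0,-0.4,0,1.0],[0,0,-0.4,0,1.0],[0,0,0,0,1.0]]

```text
clock: 10.45
tool_pos: [0.6368, 0.0993, 0.0527]
orientation: [179.9, -0.0, -100.9]
force: [-1.0, 0.1, -0.1]
opening: 0.0175
gripper_force: 30.0
```

step_arm:
  moves:
    - [[0,0,-0.3,0,1.0],[0,0,0,0,1.0],[0,0,0,0,3.2],[0,0,0,0,3.2],[0,0,0,0,3.2],[0,0,3,0,3.2],[0,0,4,0,3.2],[0,0,4,0,3.2],[0,0,4,0.14,5],[-2,-3,3,0.145,8.76]]

```text
clock: 11.45
tool_pos: [0.6192, 0.0713, 0.233]
orientation: [-179.8, 0.0, -84.1]
force: [0.3, -1.0, 1.0]
opening: 0.0424
gripper_force: 0.0
```

step_arm:
  moves:
    - [[-2,-3,1,0.143,8.76],[-2,-3,0,0.143,8.76],[-2,-3,0,0.143,8.76],[-2,-3,0,0.143,8.76],[-2,-3,0,0.143,8.76],[-2,-2,0,0.143,8.76],[0,0,0,0.143,8.76],[0,0,0,0.143,8.76],[0,0,0,0.143,8.76],[0,0,0,0,8.76]]

```text
clock: 12.45
tool_pos: [0.4971, -0.1007, 0.2409]
orientation: [-180.0, -0.0, -10.7]
force: [0.7, 0.2, 0.5]
opening: 0.0877
gripper_force: 0.0
```

```bash
cat > tr.py <<'E'
from fit import *
import sys
p,d=viewer.snapshot("scene"); p2,d2=viewer.snapshot("top"); t=sys.argv[1]
cv2.imwrite(f"pics/scene_{t}.png",p); cv2.imwrite(f"pics/top_{t}.png",p2); np.save(f"scene_{t}.npy",d); np.save(f"top_{t}.npy",d2)
print(ctrl.get_obs()["tool_pos"],ctrl.get_obs()["orientation"])
cells("scene",d,[(.6375,.097,.045,.075),(.6424,.1226,.045,.075),(.647,.148,.045,.075),(.6524,.1737,.045,.075)])
u=np.array([np.cos(np.radians(79.1)),np.sin(np.radians(79.1))]); v=np.array([-u[1],u[0]])
o=np.array([.6423,.1226])
for n,dd in(("scene",d),("top",d2)):
    P=cloud(n,dd).reshape(-1,3); xy=P[:,:2]-o; X=xy@u*1e3; Y=xy@v*1e3; Z=P[:,2]
    for nm,x0,x1,z0,z1,yw in(("post",-240,-190,.120,.160,25),("posttop",-240,-190,.148,.158,25),("sleeve",-190,-150,.120,.145,30),("sleevetop",-190,-150,.136,.145,30),("padtop",-95,-45,.040,.057,19),("jawblk",-130,-60,.0575,.066,22),("anvil",85,140,.058,.068,30),("holder",-60,90,.036,.044,22)):
        m=(X>x0)&(X<x1)&(Z>z0)&(Z<z1)&(abs(Y)<yw)&(dd.ravel()>0)
        if m.sum()>3: print(n,nm,m.sum(),"X",np.percentile(X[m],[2,50,98]).round(1),"Y",np.percentile(Y[m],[2,50,98]).round(1),"Z",np.percentile(Z[m],[50,98]).round(4))
E
python3 tr.py a 2>/dev/null
```

```text
[ 0.49721319 -0.10057489  0.2407129 ] [-1.79993245e+02 -1.62543430e-02 -1.10619475e+01]
scene (0.6375, 0.097) [0.6382 0.0976] 104 resid 0.00067
scene (0.6424, 0.1226) [0.6425 0.1227] 103 resid 0.00066
scene (0.647, 0.148) [0.6474 0.1476] 109 resid 0.00072
scene (0.6524, 0.1737) [0.6524 0.1737] 106 resid 0.00082
scene post 429 X [-237.5 -228.8 -190.4] Y [-16.   -4.6  13.5] Z [0.145  0.1524]
scene posttop 197 X [-237.2 -229.9 -222.2] Y [-14.4  -1.5  13.1] Z [0.1506 0.1529]
scene sleeve 128 X [-189.9 -186.3 -181.6] Y [-18.3  -3.6  17. ] Z [0.1365 0.1395]
scene sleevetop 81 X [-189.9 -186.5 -183. ] Y [-18.   -3.2  16.9] Z [0.137  0.1397]
scene padtop 154 X [-94.1 -76.7 -70.1] Y [-17.9  -2.   16.4] Z [0.0482 0.0566]
scene jawblk 150 X [-105.7  -98.8  -91.2] Y [-19.6  -2.2  18. ] Z [0.0588 0.0613]
scene anvil 101 X [85.2 88.6 92.7] Y [-24.8  -1.6  23. ] Z [0.0603 0.0626]
scene holder 615 X [-42.9   6.9  71.7] Y [-18.8  -9.8  15.9] Z [0.0384 0.0435]
top anvil 50 X [85.6 89.7 93.9] Y [-22.   -9.6   2.9] Z [0.062  0.0637]
top holder 7 X [61.5 72.4 73. ] Y [-21.6 -16.1 -14.4] Z [0.0403 0.043 ]
```

All four cells are in and aligned. The clamp frame comes from the post, anvil and pad:
- Jaw travel is about 29 mm.
- The holder is about 2 mm short of the anvil.
- The jaw has to move about 35 mm more.

I'm bringing the open gripper astride the sleeve and post.

step_arm:
  moves:
    - [[3.5,0.5,0,0,8.76],[3.5,0.5,0,0,8.76],[3.3,0.4,-1,0,8.76],[0,0,-3,0,8.76],[0,0,0,0,8.76],[0,0,0,0,8.76]]

```text
clock: 13.15
tool_pos: [0.5997, -0.0868, 0.2005]
orientation: [179.9, 0.1, -10.9]
force: [-0.3, 0.5, 0.8]
opening: 0.0879
gripper_force: 0.0
```

```bash
python3 - <<'E'
from fit import *
p,d=viewer.snapshot("scene"); cv2.imwrite("pics/scene_b.png",p); print(ctrl.get_obs()["force"])
cv2.imwrite("pics/b.png",cv2.resize(p[110:320,150:430],(800,600),interpolation=2))
E
```

```text
[0.80154638 0.06443151 0.66089495]
```

View pics/b.png

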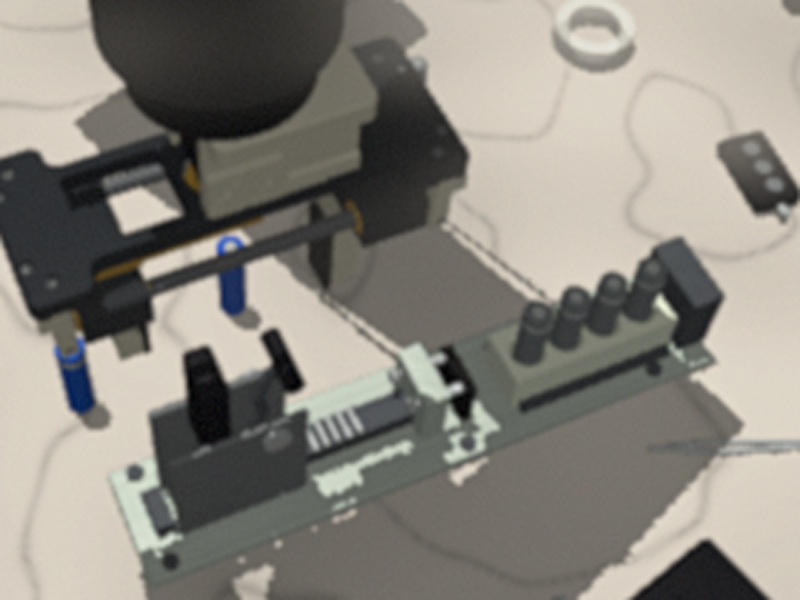

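The picture shows four cells at equal height in the holder. The left finger is behind the post at (205,390) and the right finger ahead of the sleeve at (282,360). I'm descending.

step_arm:
  moves:
    - [[0,0,-2.5,0,8.76],[0,0,-2.5,0,8.76],[0,0,-2,0,8.76],[0,0,-1,0,8.76],[0,0,0,0,8.76],[-0.1,-0.49,0,0,8.76],[-0.1,-0.49,0,0,8.76],[0,0,0,0,8.76]]

```text
clock: 14.0
tool_pos: [0.5987, -0.097, 0.1218]
orientation: [-180.0, -0.1, -10.9]
force: [0.1, -0.1, 0.0]
opening: 0.0874
gripper_force: 0.0
```

step_arm:
  moves:
    - [[-0.095,-0.49,0,0,8.76],[-0.095,-0.49,0,0,8.76],[0,0,0,0,8.76],[0,0,0,0,8.76]]

```text
clock: 14.4
tool_pos: [0.5968, -0.1061, 0.1207]
orientation: [-180.0, -0.0, -10.8]
force: [2.0, 4.1, 0.3]
opening: 0.0876
gripper_force: 1.6
```

step_arm:
  moves:
    - [[-0.095,-0.49,0,0,8.76],[-0.095,-0.49,0,0,8.76],[0,0,0,0,8.76],[0,0,0,0,8.76]]

```text
clock: 14.8
tool_pos: [0.5949, -0.1157, 0.1206]
orientation: [-180.0, -0.0, -10.8]
force: [2.8, 3.7, 0.1]
opening: 0.0878
gripper_force: 2.1
```

```bash
cat > pad.py <<'E'
from fit import *
import sys
p,d=viewer.snapshot("scene"); t=sys.argv[1]; cv2.imwrite(f"pics/scene_{t}.png",p); np.save(f"scene_{t}.npy",d)
o=ctrl.get_obs(); print(o["tool_pos"].round(4),o["force"].round(1))
u=np.array([np.cos(np.radians(79.1)),np.sin(np.radians(79.1))]); v=np.array([-u[1],u[0]])
P=cloud("scene",d).reshape(-1,3); xy=P[:,:2]-np.array([.6423,.1226]); X=xy@u*1e3+78.8; Y=xy@v*1e3; Z=P[:,2]; ok=d.ravel()>0
for nm,x0,x1,z0,z1,yw in(("padtop",-10,45,.045,.0535,16),("blk",-40,50,.0575,.066,22),("sleeve",-140,-95,.136,.145,30),("holder",28,165,.036,.042,15)):
    m=ok&(X>x0)&(X<x1)&(Z>z0)&(Z<z1)&(abs(Y)<yw)
    if m.sum()>3: print(nm,m.sum(),np.percentile(X[m],[2,10,50,90,98]).round(1))
cells("scene",d,[(.6382,.0976,.045,.075),(.6424,.1226,.045,.075),(.647,.148,.045,.075),(.6524,.1737,.045,.075)])
E
python3 pad.py p1 2>/dev/null; python3 - <<'E'
import sys; sys.argv=["x"]
E
```

```text
[ 0.5949 -0.1157  0.1206] [2.7 3.5 0.3]
padtop 121 [ 0.2  3.   9.7 14.6 44.3]
blk 176 [-19.7 -18.4 -12.1  44.8  48.1]
sleeve 145 [-131.1 -129.8 -124.6 -113.3 -106.2]
holder 395 [ 35.5  38.9  85.5 142.6 150.5]
scene (0.6382, 0.0976) [0.6381 0.0975] 99 resid 0.00058
scene (0.6424, 0.1226) [0.6423 0.1226] 103 resid 0.00062
scene (0.647, 0.148) [0.6474 0.1477] 111 resid 0.00069
scene (0.6524, 0.1737) [0.6524 0.1737] 105 resid 0.00073
```

step_arm:
  moves:
    - [[-0.03,-0.16,0,0,8.76],[-0.03,-0.16,0,0,8.76],[0,0,0,0,8.76],[0,0,0,0,8.76]]

```text
clock: 15.25
tool_pos: [0.5943, -0.1188, 0.1206]
orientation: [-180.0, -0.0, -10.8]
force: [3.1, 4.6, -0.4]
opening: 0.0878
gripper_force: 2.3
```

```bash
python3 pad.py p2 2>/dev/null
```

```text
[ 0.5943 -0.1188  0.1206] [ 3.6  4.8 -0.7]
padtop 125 [ 1.4  3.7 11.7 16.6 44.6]
blk 176 [-18.3 -16.9 -10.1  44.2  48.3]
sleeve 129 [-133.2 -131.9 -127.1 -114.  -109.1]
holder 389 [ 35.7  38.8  82.5 142.2 150.3]
scene (0.6382, 0.0976) [0.6381 0.0975] 106 resid 0.00055
scene (0.6424, 0.1226) [0.6423 0.1226] 108 resid 0.00057
scene (0.647, 0.148) [0.6474 0.1475] 105 resid 0.00072
scene (0.6524, 0.1737) [0.6523 0.1736] 108 resid 0.00068
```

step_arm:
  moves:
    - [[-0.02,-0.1,0,0,8.76],[-0.02,-0.1,0,0,8.76],[0,0,0,0,8.76],[0,0,0,0,8.76]]

```text
clock: 15.7
tool_pos: [0.5939, -0.1208, 0.1206]
orientation: [-180.0, -0.0, -10.8]
force: [3.2, 4.5, -1.3]
opening: 0.0875
gripper_force: 2.4
```

step_arm:
  moves:
    - [[0.16,0.85,0,0,8.76],[0.16,0.85,0,0,8.76],[0.16,0.85,0,0,8.76],[0,0,0,0,8.76],[0,0,0,0,8.76]]

```text
clock: 16.2
tool_pos: [0.5979, -0.0954, 0.1204]
orientation: [180.0, 0.0, -10.8]
force: [-0.5, -0.1, 0.2]
opening: 0.0872
gripper_force: 0.0
```

```bash
python3 pad.py p3 2>/dev/null | head -4
```

```text
[ 0.5979 -0.0956  0.1204] [-0.7  0.8 -0.6]
padtop 123 [ 2.3  5.  12.2 17.2 44. ]
blk 189 [-17.9 -16.4  -9.6  44.1  48.7]
sleeve 79 [-112.7 -111.1 -107.1  -99.   -95.6]
```

step_arm:
  moves:
    - [[-0.095,-0.49,0,0,8.76],[-0.095,-0.49,0,0,8.76],[-0.095,-0.49,0,0,8.76],[-0.095,-0.49,0,0,8.76],[-0.095,-0.49,0,0,8.76],[-0.02,-0.1,0,0,8.76],[-0.02,-0.1,0,0,8.76],[0,0,0,0,8.76],[0,0,0,0,8.76]]

```text
clock: 17.15
tool_pos: [0.5933, -0.1209, 0.1203]
orientation: [-179.9, -0.0, -10.8]
force: [1.2, 10.1, -0.6]
opening: 0.0873
gripper_force: 4.9
```

```bash
python3 pad.py p4 2>/dev/null | head -5
```

```text
[ 0.5933 -0.1209  0.1204] [ 0.9  9.9 -0.2]
padtop 177 [-9.5 -5.8 23.8 30.7 44.3]
blk 178 [-3.6 -1.9  5.4 44.7 48. ]
sleeve 116 [-135.5 -133.9 -129.2 -115.5 -111.4]
holder 387 [ 37.4  40.1  87.8 143.5 150.9]
```

Jaw travel is now about 52 mm, and the holder hasn't been pressed yet. I'm releasing for a third stroke, which I'll stop short and check.

step_arm:
  moves:
    - [[0.16,0.85,0,0,8.76],[0.16,0.85,0,0,8.76],[0.16,0.85,0,0,8.76],[0,0,0,0,8.76],[0,0,0,0,8.76],[-0.095,-0.49,0,0,8.76],[-0.095,-0.49,0,0,8.76],[-0.095,-0.49,0,0,8.76],[0,0,0,0,8.76]]

```text
clock: 18.1
tool_pos: [0.5952, -0.1112, 0.1206]
orientation: [-179.9, -0.0, -10.9]
force: [0.3, 7.6, 0.9]
opening: 0.0877
gripper_force: 3.2
```

```bash
python3 pad.py p5 2>/dev/null | head -5
```

```text
[ 0.5952 -0.1111  0.1206] [0.2 7.  1.3]
padtop 175 [-5.  -3.5 27.9 36.1 37.5]
blk 176 [ 3.4  5.3 11.6 18.9 48.5]
sleeve 146 [-126.2 -124.8 -119.7 -108.4 -102.1]
holder 356 [ 30.2  45.8  89.6 143.1 150.1]
```

step_arm:
  moves:
    - [[-0.04,-0.2,0,0,8.76],[-0.04,-0.2,0,0,8.76],[0,0,0,0,8.76],[0,0,0,0,8.76]]

```text
clock: 18.55
tool_pos: [0.5944, -0.1148, 0.1205]
orientation: [-179.9, -0.0, -10.8]
force: [1.3, 6.5, -0.2]
opening: 0.088
gripper_force: 3.5
```

```bash
python3 pad.py p6 2>/dev/null
```

```text
[ 0.5945 -0.1148  0.1205] [1.2 7.4 0.6]
padtop 178 [-4.7 -3.  28.1 35.9 37.9]
blk 167 [ 5.9  7.5 13.9 20.9 48.7]
sleeve 139 [-129.9 -128.4 -123.  -112.1 -105.7]
holder 348 [ 30.6  44.9  88.7 142.9 150.1]
scene (0.6382, 0.0976) [0.6387 0.1001] 105 resid 0.00076
scene (0.6424, 0.1226) [0.6428 0.1251] 106 resid 0.00059
scene (0.647, 0.148) [0.6479 0.1502] 103 resid 0.00076
scene (0.6524, 0.1737) [0.6529 0.1763] 108 resid 0.00074
```

The holder has slid 2.6 mm onto the anvil and the pad is about 3 mm in. I'll pull a bit more.

step_arm:
  moves:
    - [[-0.035,-0.18,0,0,8.76],[-0.035,-0.18,0,0,8.76],[0,0,0,0,8.76],[0,0,0,0,8.76]]

```text
clock: 19.0
tool_pos: [0.5938, -0.1183, 0.1204]
orientation: [-179.9, -0.0, -10.8]
force: [0.9, 7.9, -0.5]
opening: 0.0875
gripper_force: 3.6
```

```bash
python3 pad.py p7 2>/dev/null; python3 - <<'E'
import cv2; p=cv2.imread("pics/scene_p7.png"); cv2.imwrite("pics/v7.png",cv2.resize(p[180:290,260:410],(800,587),interpolation=2))
E
```

```text
[ 0.5938 -0.1183  0.1204] [ 1.1  7.1 -0.5]
padtop 179 [-4.8 -2.9 28.5 36.3 37.6]
blk 165 [ 6.7  8.8 14.9 21.7 48.7]
sleeve 129 [-132.9 -131.6 -126.7 -114.  -109.1]
holder 349 [ 30.5  45.2  90.2 143.  150. ]
scene (0.6382, 0.0976) [0.6386 0.1001] 103 resid 0.00064
scene (0.6424, 0.1226) [0.6429 0.1251] 104 resid 0.00067
scene (0.647, 0.148) [0.648  0.1502] 101 resid 0.00069
scene (0.6524, 0.1737) [0.6528 0.1763] 102 resid 0.00065
```

View pics/v7.png

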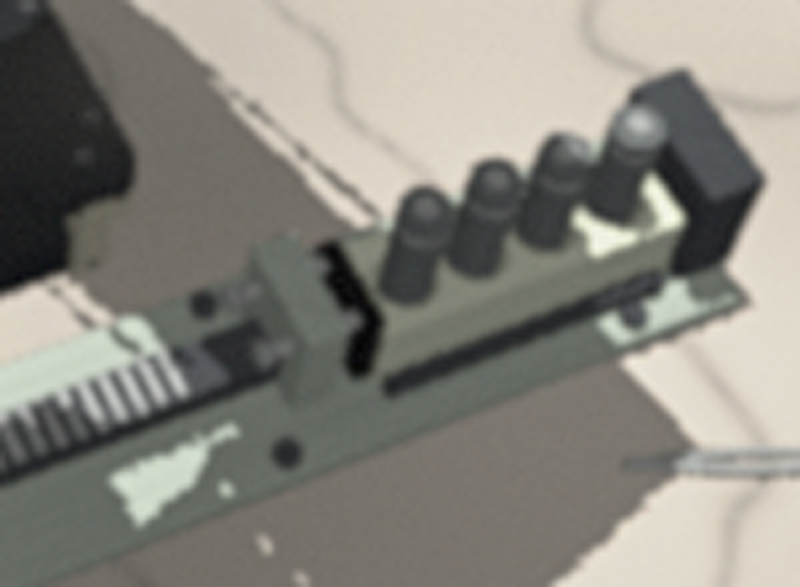

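```bash
cat > avg.py <<'E'
from fit import *
u=np.array([np.cos(np.radians(79.1)),np.sin(np.radians(79.1))]); v=np.array([-u[1],u[0]])
def edges(d):
    P=cloud("scene",d).reshape(-1,3); xy=P[:,:2]-np.array([.6423,.1226]); X=xy@u*1e3+78.8; Y=xy@v*1e3; Z=P[:,2]
    m=(d.ravel()>0)&(X>-40)&(X<28)&(Z>.0575)&(Z<.066)&(abs(Y)<15)
    return np.r_[np.percentile(X[m],[5,50,95]),X[m].mean()]
if __name__=="__main__":
    for t in("a","p1","p2","p3","p4","p5","p6","p7"): print(t,edges(np.load(f"scene_{t}.npy")).round(2))
    E=[];F=[]
    for _ in range(6): E.append(edges(viewer.snapshot("scene")[1])); F.append(ctrl.get_obs()["force"])
    print(np.round(E,2),np.mean(F,0).round(2))
E
python3 avg.py
```

```text
a [-26.74 -20.24 -13.02 -20.01]
p1 [-19.39 -12.84  -5.75 -12.83]
p2 [-18.04 -11.25  -3.9  -11.12]
p3 [-16.93 -10.7   -3.66 -10.45]
p4 [-3.08  4.08 10.52  3.94]
p5 [ 4.42 11.26 18.15 11.14]
p6 [ 6.57 13.09 19.61 13.03]
p7 [ 7.55 14.63 21.24 14.37]
[[ 7.34 14.98 21.21 14.61]
 [ 6.6  13.34 20.75 13.48]
 [ 6.8  13.92 20.8  13.89]
 [ 6.79 14.03 20.9  14.1 ]
 [ 7.53 13.94 20.93 14.07]
 [ 7.66 14.88 21.18 14.53]] [ 0.28  6.99 -0.28]
```

step_arm:
  moves:
    - [[-0.03,-0.15,0,0,8.76],[0,0,0,0,8.76],[0,0,0,0,8.76],[0,0,0,0,8.76],[0,0,0,0,8.76]]

```text
clock: 19.85
tool_pos: [0.5935, -0.1198, 0.1204]
orientation: [-179.9, -0.0, -10.8]
force: [0.4, 7.3, 0.2]
opening: 0.0875
gripper_force: 3.5
```

```bash
python3 avg.py | tail -6; python3 -c "
from plant import ctrl; o=ctrl.get_obs(); print(o['tool_pos'],o['force'],o['clock'])"
```

```text
[[ 7.26 13.88 20.97 14.05]
 [ 7.7  13.76 21.28 14.16]
 [ 7.4  14.05 21.32 14.28]
 [ 7.32 13.98 20.91 14.03]
 [ 7.39 14.61 20.99 14.5 ]
 [ 7.46 14.58 21.32 14.37]] [ 0.63  7.13 -0.43]
[ 0.59348694 -0.11985248  0.12041812] [ 0.15299747  6.59443872 -0.2169696 ] 20.15
```

```bash
python3 - <<'E'
from avg import *
p,d=viewer.snapshot("scene"); cv2.imwrite("pics/scene_q.png",p); np.save("scene_q.npy",d)
cv2.imwrite("pics/v8.png",cv2.resize(p[185:300,190:340],(780,598),interpolation=2))
for t in("p2","p4","p6","p7","q"):
    d=np.load(f"scene_{t}.npy"); P=cloud("scene",d).reshape(-1,3); xy=P[:,:2]-np.array([.6423,.1226]); X=xy@u*1e3+78.8; Y=xy@v*1e3; Z=P[:,2]
    m=(d.ravel()>0)&(X>-145)&(X<-95)&(abs(Y+14)<5)&(Z>.133)&(Z<.142); g=(X>-40)&(X<42)&(abs(Y)<15)&(Z>.045)&(Z<.055)&(d.ravel()>0)
    h=np.histogram(X[g],np.arange(8,44,2))[0]
    print(t,"sleeve end",m.sum(),np.percentile(X[m],[5,50,95]).round(1),"padhist8..",h)
E
```

```text
p2 sleeve end 81 [-134.5 -127.4 -109.1] padhist8.. [15 20 18 17 10  0  0  0  0  0  0  0  0  0  0  0  0]
p4 sleeve end 79 [-136.3 -128.9 -112.3] padhist8.. [ 0  0  0  2  8  5  8 10 21 18 19 15  1  0  0  0  0]
p6 sleeve end 77 [-130.6 -123.2 -105.8] padhist8.. [ 0  0  0  0  0  0  0  0  6  4 10 21 19 21 14  3  0]
p7 sleeve end 78 [-134.1 -126.6 -108.8] padhist8.. [ 1  0  0  0  0  0  0  0  1  6 10 21 18 18 19  0  0]
q sleeve end 77 [-135.7 -128.6 -110.6] padhist8.. [ 1  0  0  0  0  0  0  0  0  4 10 23 17 18 17  3  0]
```

View pics/v8.png

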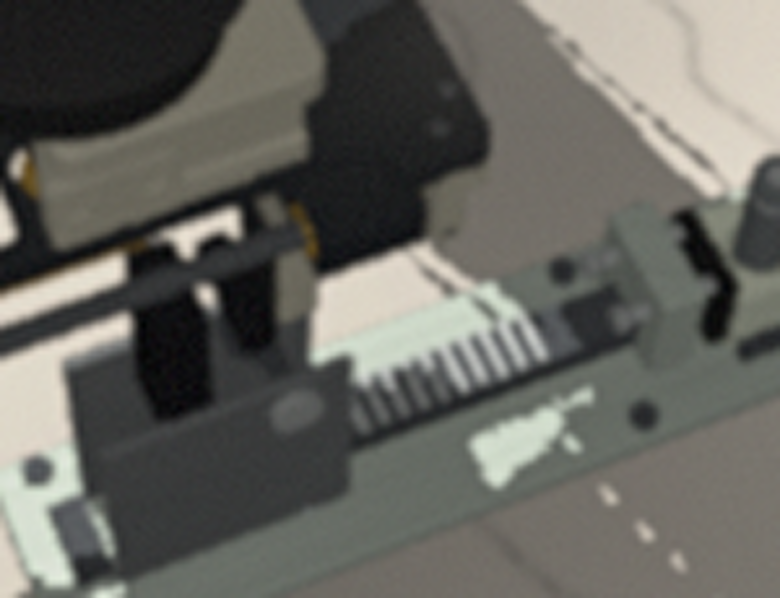

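The finger holds the sleeve next to the post, and there is still a gap between the block at (650,270) and the pad at (710,270). The pad is about 4.6 mm in and the jaw is steady. I'll do a one-second hold to check stability before handing in.

step_arm:
  moves:
    - [[0,0,0,0,8.76],[0,0,0,0,8.76],[0,0,0,0,8.76],[0,0,0,0,8.76],[0,0,0,0,8.76],[0,0,0,0,8.76],[0,0,0,0,8.76],[0,0,0,0,8.76],[0,0,0,0,8.76],[0,0,0,0,8.76]]

```text
clock: 21.2
tool_pos: [0.5934, -0.1198, 0.1204]
orientation: [-179.9, -0.0, -10.8]
force: [0.8, 7.5, -0.8]
opening: 0.0876
gripper_force: 3.5
```

```bash
python3 avg.py | tail -6; python3 pad.py z 2>/dev/null
```

```text
[[ 7.15 14.   21.49 14.19]
 [ 7.25 14.32 21.39 14.49]
 [ 7.36 14.35 21.   14.34]
 [ 7.86 14.33 21.43 14.63]
 [ 7.12 13.77 20.89 13.72]
 [ 7.32 14.19 20.95 14.04]] [ 1.06  6.31 -0.71]
[ 0.5935 -0.1198  0.1204] [0.8 6.  0.3]
padtop 181 [-4.8 -3.  28.1 36.1 37.8]
blk 171 [ 6.8  8.5 15.1 22.6 48.5]
sleeve 113 [-134.3 -133.  -128.  -113.8 -110.3]
holder 350 [ 30.6  46.   89.9 142.3 150. ]
scene (0.6382, 0.0976) [0.6387 0.1001] 101 resid 0.00077
scene (0.6424, 0.1226) [0.6429 0.1253] 106 resid 0.00072
scene (0.647, 0.148) [0.6479 0.1501] 108 resid 0.00064
scene (0.6524, 0.1737) [0.6529 0.1764] 109 resid 0.00069
```

```bash
python3 -c "
from plant import close_job; print(close_job())"
```

```text
the job is handed in; nothing more can be done
None
```

I handed the job in with both spare cells seated in pockets 0 and 2, the holder against the anvil, and the trigger still squeezed at about 7 N; by camera the pad is about 4.5 mm in (allowed 3 to 9.5, half is 6), and no verdict came back.

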